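Wedge the spring clip off a trolley axle

ROBOT

A 7-joint arm with a two-finger parallel gripper is mounted at the origin on the work surface. World frame = base frame: x ahead of the robot, y to its left, z up, the work surface at z = 0. Lengths are in mm, angles in rad, forces in N, time in s.
With the tool pointing down it reaches from about 400 to 875 mm from the base axis. Payload 4.4 kg.
Tool frame: the origin (TCP) lies at the very end of the fingers, on their centre line; the grasp point (between the pads) lies 19 mm behind it; z points along the fingers, y is the line along which they close (so a half turn about z gives the same grasp; the last joint's range is limited). The gripper opens to 85 mm and grips with 20 to 120 N. Pads are 22 mm wide; open, the fingers measure 114 mm over their backs; the gripper's body (76 mm by 85 mm) begins 54 mm behind the grasp point. The pads swing forward as they close: fully open they stand 13 mm farther back than shut.
Start: joints at [1.055, 0.628, 0.038, 1.517, -0.027, 0.996, -0.02], TCP at [282.639, -585.349, 231.313] pointing down, gripper open.
Joint ranges: [-3.06, 3.06], [-0.37, 2.12], [-1.25, 1.32], [0.18, 2.47], [-1.1, 4.24], [0.23, 1.98], [-2.94, 2.94]. Speed limits (rad/s): [2.57, 2.57, 3.14, 3.14, 3.14, 3.14, 3.14].

INTERFACE

Orientations are given as a unit quaternion [w, x, y, z].
In Python, from workcell import state, eyes, order gives the robot as it stands.
- The arm moves only by the tool apply_moves, never from a script. Its argument "steps" is a list of rows, each a list of 6 numbers: the shift along the tool's x, y, z in m, then the turn, a rotation vector about the tool's x, y, z in rad. In form: [[x, y, z, wx, wy, wz], ...]. A call has 1 to 20 rows; each row shifts and turns the commanded pose from where the row before left it, along the tool's axes as they then stand; what a row does not reach is not made up. A row lasts 1/12 s, in which the tool goes at most 41.7 mm and 7.16 degrees, less where a joint would pass 70% of its speed; a pose out of reach is approached as far as the arm can. A call is refused whole if a number of a shift passes 0.0417 or a number of a turn 0.125, either way. A call with a gripper value outside its range is refused whole. "grip" is the finger opening in m, from 0 to 0.0854, set as the call begins (left out, the last holds). The fingers move at their own pace and stop on an object; the grip force is fixed at half the most. Time passes only in rows, so rows that do not move let the fingers close. It gives the time, the measured TCP pose, the force, the opening and the grip force at its end, in the units of the state.
- state(): the state, without advancing time (a new reading comes with each control period).
- eyes.read_camera(name): name is "side" or "top"; returns (picture, depth): 480x640x3 uint8, red, green, blue; 480x640 float32, mm along the optical axis (not along the pixel's ray), 0 where there is no reading.
- eyes.camera_params(name): a dict with "fx", "fy", "cx", "cy" (pixels), "D" ([k1, k2, p1, p2, k3] as OpenCV has them; the pictures are not rectified), "origin" and "rotation" of the camera in the world. Camera axes: x right, y up, looking along -z (the intrinsics and any distortion apply to the point x, -y, -z); pixel columns grow to the right and rows downward; lengths in mm; the calibration is good to about 2 mm. A picture is of the moment at which its call begins. camera_params takes no time and is no camera call.
- order.hand_in(): hands the job in; it is judged then, once.
The state is a dict: "clock": time; "joint_pos": joint angles; "joint_vel": joint speeds; "tau": joint torques, N m; "ee_pos": TCP position; "ee_rot": TCP orientation; "force": force on the tool from outside, world axes, zero at the start; "wrist_torque": the same for the moment, N m; "opening": finger opening in mm; "grasp_force": force on a finger pad.
Only numpy, scipy, OpenCV 4.12 (cv2) and the standard library are available. Lean on these libraries where they do the work, as an engineer would, in place of code of your own. Each camera call takes 0.05 s, during which the arm holds its last target. There are 200 camera calls.

TASK

Take the orange wedge and slide it slowly along the top of the axle, under the brass spring clip, until the clip has spread, come off the axle and sits in the notch of the wedge; let the blade only ride lightly on the axle, force nothing, and keep the fingers off the clip while it is on the axle. Then put the clip and the wedge into the green tray and let go, without letting the clip fall on the bench and without disturbing the jar, the copper ring or the brass tee.

Things in the scene. Friction and masses are not known exactly. Their poses are not given: they have to be found in the camera images.
- bracket: Blue trolley-wheel bracket fixed to the bench, base plate 110 x 160 x 10 mm. Origin on the bench below the middle of the clip's groove, z up. A greased steel axle, 24 mm diameter, lies level along its y, axis 70 mm above the bench. Just behind the clip (y = 4.5 to 12.5 mm) two cheeks, 28 mm apart, stand beside the axle up to 108 mm; they stop the clip from being pushed along it.
- axle_top (a point): Point on the axle's top line, 82 mm above the bench, at the middle of the clip's groove (groove 20 mm diameter, 10 mm wide). Axes as the bracket: y along the axle, away from its free end. The clip's own squeeze already presses the wedge on the axle with up to some 20 N: a hand that bears down as well soon passes the 26 N that the axle may take, so ease the hand up as the push grows.
- axle_end (a point): Centre of the axle's free end, 52 mm before the clip's middle; come from here, along the bracket's +y. Axes as the bracket.
- wheel: Black and red wheel on the axle, 104 mm diameter; its hub begins 57 mm past the clip's middle. Origin and axes are those of the bracket. Fixed.
- clip: Brass spring clip astride the axle, loose, 40 g: bridge 36 (x, across the axle) x 8 (y, along it) x 4 mm with a lug 14 x 8 x 10 mm on top; inside, feet 8.5 mm either side of the middle; outside, two sprung legs with beads that grip under the axle, reaching 31 mm below the bridge. Origin in the middle of the bridge's underside, z up; seated, it is about 2.5 mm above the axle's top.
- clip_lug (a point): Top of the lug on the clip, 14 mm above the bridge's underside; axes as the clip. The clip comes off straight up: its legs pass the widest part of the axle after about 7 mm of lift and are free at 14 mm. Sliding the wedge under it at 20 mm/s takes roughly 10 to 20 N, then almost nothing once the legs have let go; faster takes more.
- wedge: Orange lifting wedge with black upright handle, loose, 85 to 170 g, standing on its flat underside. Origin on the underside below the handle's centre; blade towards +x, z up. Handle 26 (x) x 20 (y) mm, 10 to 62 mm above the underside, on a foot 34 x 34 x 10 mm. Blade 11 mm wide, slick; its top rises evenly from the tip (x = 75 mm, 1.5 mm thick) to a crest 18 mm high at x = 38 mm.
- wedge_tip (a point): Middle of the wedge's tip edge, on the underside, 75 mm ahead of the wedge's origin; axes as the wedge.
- wedge_notch (a point): Middle of the notch behind the wedge's crest: level, 16.5 mm above the underside, from x = 26 to 36.5 mm of the wedge, ended by a stop block 26.5 mm high. Push the wedge on until the stop block meets the clip: the clip's bridge then lies in the notch, off the axle, and can be lifted and carried in it.
- wedge_handle (a point): Point to grip the wedge, in the handle 40 mm above the underside; grip across the wedge's y (20 mm). Axes as the wedge.
- tray: Open green plastic tray fixed to the bench, 160 mm (x) x 200 mm (y) x 30 mm high, walls 4 mm, floor 4 mm thick. Origin in the middle of its underside, z up. Lowered into it, the clip's legs touch the floor first, then the wedge; the clip may stay astride the wedge.
- jar: Glass jar with blue lid, 56 mm diameter, 75 mm high: a bystander. Origin in the middle of its underside.
- pipe_ring: Copper pipe ring, 60 mm outer diameter, 30 mm high: a bystander. Origin in the middle of its underside.
- tee: Brass pipe tee, about 60 x 46 x 32 mm: a bystander. Origin under the middle of its run, on the bench.
There are look-alikes about, which are no part of the job. What is shaped like the wedge but red or turquoise is not meant.

How it is judged (in metres and radians):
On the way, in this order (a step that is already met when the one before it is completed fails the run):
1. the wedge's tip is through under the clip while the clip is still on the axle (y of wedge_tip in the frame of clip above 0.006 m and z of wedge_tip in the frame of clip below 0 m and horizontal distance between wedge_tip and clip below 0.03 m and contact force between wedge and clip above 1 N and z of clip in the frame of axle_top below 0.011 m and horizontal distance between clip and axle_top below 0.008 m), for 0.1 s.
2. the clip has been lifted off the axle and sits in the notch of the wedge (z of clip in the frame of axle_top above 0.015 m and x of clip in the frame of wedge between 0.024 and 0.04 m and z of clip in the frame of wedge below 0.021 m and contact force between wedge and clip above 0.1 N), for 0.2 s.
At the end, for the whole second after the job is handed in: The clip and the wedge both lie at rest within the tray's walls (clip's origin lower than 50 mm, wedge's origin lower than 30 mm above the bench), let go (x of clip in the frame of tray between -0.076 and 0.076 m and y of clip in the frame of tray between -0.096 and 0.096 m and x of wedge in the frame of tray between -0.076 and 0.076 m and y of wedge in the frame of tray between -0.096 and 0.096 m and height (world z) of clip below 0.05 m and height (world z) of wedge below 0.03 m and linear speed of each of clip, wedge below 0.02 m/s); the robot touches nothing.
It fails at once if the fingers touch the clip while it is still on the axle (contact force between the fingers and clip above 0.5 N and horizontal distance between clip and axle_top below 0.012 m and z of clip in the frame of axle_top below 0.015 m).
It fails at once if the wedge is pressed too hard on the axle or bracket (over 26 N) or on the clip (over 32 N) (contact force between wedge and clip above 32 N or contact force between wedge and bracket above 26 N).
It fails at once if the clip falls on the bench (height (world z) of clip below 0.045 m and horizontal distance between clip and tray above 0.13 m).
It fails at once if the jar, the copper ring or the tee is pushed about (over 20 mm) (distance of any of jar, pipe_ring, tee from where it was at the start of the episode above 0.02 m).
It also fails if it takes over 67 s, if anything falls off the work surface, if the arm or the gripper's body presses on something with over 40 N, if the wrist force passes 120 N, or if a joint passes its speed limit or range.

## Working session

There is one attempt and no reset: what is moved stays moved. The work goes in short steps, Python scripts to look and compute and a tool call to move; the robot and the scene stay as the last step left them, time stands still between calls to the robot, and variables do not carry over. Pictures are saved under pics/ and viewed, at most 10 in all, crops included, and the job is handed in when it is done.

Besides the shell and the picture viewer there is one more tool, called after "Emit:" as a command line: name --pt "numbers of a row" for each row, then --argument value for the rest. apply_moves: Moves the arm, as the interface text tells. Its arguments: {"type":"object","properties":{"steps":{"type":"array","items":{"type":"array","items":{"type":"number"}}},"grip":{"type":"number"}},"required":["steps"]}

```bash
mkdir -p pics; ls; cat > h.py <<'E'
import numpy as np, cv2
from workcell import state, eyes, order
def cam(n):
    p=eyes.camera_params(n); K=np.array([[p['fx'],0,p['cx']],[0,p['fy'],p['cy']],[0,0,1.]])
    return K,np.array(p['D'],float),np.array(p['origin'],float),np.array(p['rotation'],float).reshape(3,3)
def ray(n,uv):
    K,D,o,R=cam(n); q=cv2.undistortPoints(np.array(uv,float).reshape(-1,1,2),K,D).reshape(-1,2)
    d=np.c_[q[:,0],-q[:,1],-np.ones(len(q))]
    return o,d@R.T
def plane(n,uv,z):
    o,d=ray(n,uv); return o+d*((z-o[2])/d[:,2])[:,None]
def depthpts(n,uv,dep):
    o,d=ray(n,uv); uv=np.array(uv,int).reshape(-1,2); return o+d*dep[uv[:,1],uv[:,0]][:,None]
def grab(n,tag):
    im,dep=eyes.read_camera(n); cv2.imwrite(f'pics/{tag}.png',im[:,:,::-1]); np.save(f'pics/{tag}.npy',dep); return im,dep
E
python3 - <<'E'
from h import *
for n in('top','side'):
    grab(n,n+'0'); K,D,o,R=cam(n); print(n,K.tolist(),D,o,R.round(3).tolist())
s=state(); print(s['clock'],s['ee_pos'],s['ee_rot'],s['force'])
E
```

```text
picsTraceback (most recent call last):
  File "<stdin>", line 3, in <module>
  File "h.py", line 5, in cam
    return K,np.array(p['D'],float),np.array(p['origin'],float),np.array(p['rotation'],float).reshape(3,3)
                                                                ~~~~~~~~~~~~~~~~~~~~~~~~~~~~~~~~~~~~~^^^^^
ValueError: cannot reshape array of size 4 into shape (3,3)
```

View pics/top0.png

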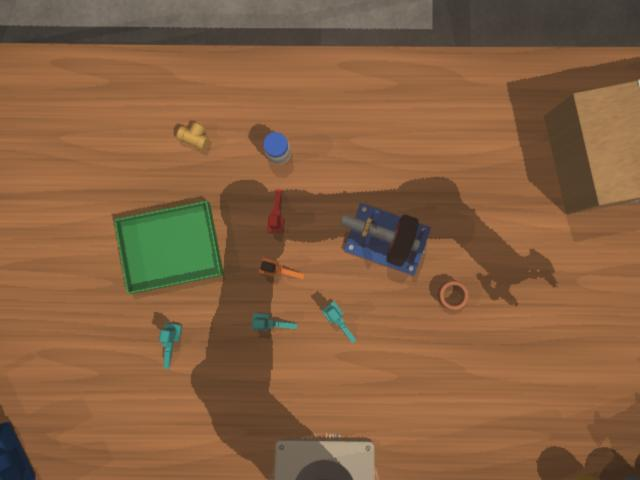

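The top view shows the tray at (168,247), jar at (277,147), tee at (193,136) and ring at (454,295). The bracket is at (388,238): axle free end (345,220), clip (368,228), wheel (403,240). The wedge shapes are orange with a black handle at (268,268)–(303,275), red at (276,215), and turquoise at (262,322), (338,320) and (170,340). Only the first is orange.

```bash
sed -i "s/np.array(p\['rotation'\],float).reshape(3,3)/rot(p['rotation'])/" h.py; cat >> h.py <<'E'
from scipy.spatial.transform import Rotation
def rot(q):
    q=np.array(q,float); return Rotation.from_quat(q[[1,2,3,0]]).as_matrix()
E
python3 - <<'E'
from h import *
for n in('top','side'):
    im,dep=grab(n,n+'0'); K,D,o,R=cam(n); print(n,K.tolist(),D,o,R.round(3).tolist())
    if n=='top':
        a=cv2.resize(im[190:300,240:440],(800,440),interpolation=cv2.INTER_CUBIC)
        cv2.imwrite('pics/topcrop.png',a[:,:,::-1])
s=state(); print(s['clock'],s['ee_pos'],s['ee_rot'],s['force'])
dep=np.load('pics/top0.npy')
px=[(268,267),(303,275),(345,220),(368,228),(403,240),(277,145),(454,287),(168,247),(150,330)]
print(np.c_[px,depthpts('top',px,dep).round(1)])
E
```

```text
top [[538.64304634586, 0.0, 322.47176945903703], [0.0, 538.64304634586, 244.27535581234994], [0.0, 0.0, 1.0]] [0.01712414 0.         0.         0.         0.        ] [4.30694795e+02 1.17857992e-02 1.15871225e+03] [[0.01, 0.997, -0.07], [-1.0, 0.009, -0.008], [-0.008, 0.07, 0.998]]
side [[613.660530545221, 0.0, 317.13612126656375], [0.0, 613.660530545221, 240.43070325833594], [0.0, 0.0, 1.0]] [-0.08206672  0.          0.          0.          0.        ] [-154.60214144  770.5667728   885.27743967] [[-0.744, 0.404, -0.533], [-0.669, -0.453, 0.59], [-0.004, 0.795, 0.607]]
0.15 [ 282.4373342  -584.91576979  230.62863236] [-6.90409509e-04  9.74818890e-01  2.22996931e-01 -1.55612587e-04] [-0.46441492  0.07743706 -0.66175754]
[[ 268.   267.   460.3  119.4   63.6]
 [ 303.   275.   445.5   50.9   -2.3]
 [ 345.   220.   555.5  -35.8   83.2]
 [ 368.   228.   538.4  -81.    96.5]
 [ 403.   240.   513.5 -147.1  117.6]
 [ 277.   145.   709.1  103.8   75.8]
 [ 454.   287.   423.1 -271.7    3.2]
 [ 168.   247.   502.8  341.3    5.3]
 [ 150.   330.   325.7  374.6    3.8]]
```

View pics/topcrop.png

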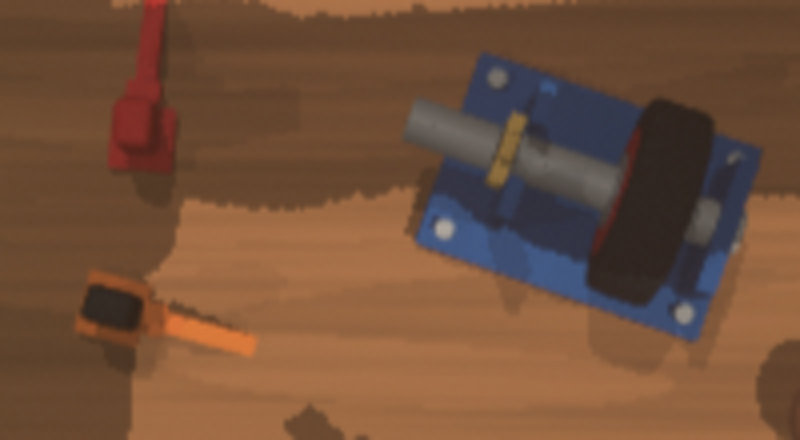

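View pics/side0.png

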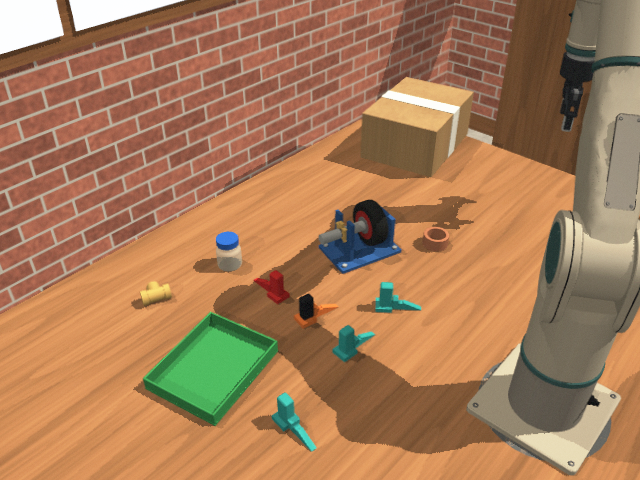

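The side view shows the same objects: orange/black wedge at (308,310), clip at (344,235) and tray at (212,367). The crop confirms it: black handle at full-image pixel (268,267), orange blade tip at (303.5,276), and no other wedge is orange. Next I measure precisely.

```bash
cat >> h.py <<'E'
def cloud(n,im,dep):
    v,u=np.mgrid[0:480,0:640]; uv=np.c_[u.ravel(),v.ravel()]
    P=depthpts(n,uv,dep); hsv=cv2.cvtColor(im,cv2.COLOR_RGB2HSV).reshape(-1,3).astype(int)
    ok=dep.ravel()>0
    return uv[ok],P[ok],hsv[ok]
E
python3 - <<'E'
from h import *
for n in('top','side'):
    im=cv2.imread(f'pics/{n}0.png')[:,:,::-1].copy(); dep=np.load(f'pics/{n}0.npy')
    uv,P,H=cloud(n,im,dep)
    def box(c,r): return (abs(P[:,0]-c[0])<r)&(abs(P[:,1]-c[1])<r)
    b=box((350,250),60); print(n,'bench z',np.median(P[b&(P[:,2]<15),2]))
    w=box((455,90),70)
    ht=w&(H[:,2]<70)&(P[:,2]>55)&(P[:,2]<70); print('handle top',ht.sum(),P[ht].mean(0))
    og=w&(H[:,0]<14)&(H[:,1]>190)&(H[:,2]>60)
    m=np.zeros((480,640),np.uint8); m[uv[og,1],uv[og,0]]=255
    k,l,st,_=cv2.connectedComponentsWithStats(m); print('orange comps',st[1:][st[1:,4]>8].tolist())
    ax=box((538,-75),45)&(P[:,2]>76)&(P[:,2]<87)&(H[:,1]<90)
    q=P[ax]; c=q.mean(0); d=np.linalg.svd(q-c)[2][0]; print('axle',ax.sum(),c,d,np.degrees(np.arctan2(-abs(d[1]),d[0]*-np.sign(d[1]))), 'end proj',np.percentile((q-c)@d,[1,99]),'zmax',np.percentile(q[:,2],[50,95]))
    br=box((538,-80),30)&(H[:,0]>14)&(H[:,0]<30)&(H[:,1]>100)&(P[:,2]>80)&(P[:,2]<105)
    print('clip',br.sum(),P[br].mean(0),'lug',P[br&(P[:,2]>94)].mean(0))
    fn=box((505,340),140)&(H[:,0]>50)&(H[:,0]<75)&(H[:,1]>120)
    r=fn&(P[:,2]>26)&(P[:,2]<36); print('tray rim',cv2.minAreaRect(P[r][:,:2].astype(np.float32)))
    for nm,c,z in(('jar',(709,104),70),('ring',(410,-265),20)):
        s=box(c,45)&(P[:,2]>z); print(nm,P[s].mean(0))
E
```

```text
top bench z -0.10447212064491396
handle top 105 [461.52051736 121.59063004  61.68177037]
orange comps []
axle 400 [542.98868908 -74.1206245   80.06977863] [-0.33907734 -0.94075788 -0.00108219] -109.82068276729952 end proj [-45.0327495   47.62045418] zmax [80.09621224 83.85190617]
clip 72 [540.92696619 -78.12440176  91.70906885] lug [541.73031326 -78.52315703  97.47075675]
tray rim ((501.7241516113281, 335.80548095703125), (156.96240234375, 198.7464141845703), 12.024626731872559)
jar [711.35980169 107.85851929  74.5297042 ]
ring [ 406.49428609 -263.70561707   28.54935555]
side bench z 0.5711812889011867
handle top 98 [459.8479841  125.77144633  60.74386676]
orange comps [[295, 304, 41, 23, 247]]
axle 168 [542.32219099 -66.47211277  80.11232578] [-3.44181970e-01 -9.38902875e-01  4.02797454e-04] -110.1318698761693 end proj [-40.1815425   57.40631871] zmax [79.96139594 83.80215226]
clip 71 [539.57189131 -76.75451656  90.5370214 ] lug [540.40417424 -77.74204996  97.65121941]
tray rim ((501.7742614746094, 337.086669921875), (162.1772918701172, 202.114990234375), 11.835725784301758)
jar [710.02555013 109.42488696  74.52904903]
ring [ 406.23921059 -262.12474865   27.0984429 ]
```

Emit:
apply_moves --pt "0.03 -0.02 0 0 0 0" --pt "0.03 -0.02 0 0 0 0" --pt "0.03 -0.02 0 0 0 0" --pt "0.03 -0.02 0 0 0 0" --pt "0.03 -0.02 0 0 0 0" --pt "0.03 -0.02 0 0 0 0" --pt "0.03 -0.02 0 0 0 0" --pt "0.03 -0.02 0 0 0 0" --pt "0.03 -0.02 0 0 0 0" --pt "0.03 -0.02 0 0 0 0" --pt "0.01 -0.03 0 0 0 0" --pt "0.01 -0.03 0 0 0 0" --pt "0.01 -0.03 0 0 0 0" --pt "0.01 -0.03 0 0 0 0" --pt "0.01 -0.03 0 0 0 0" --pt "0.01 -0.03 0 0 0 0" --pt "0.01 -0.03 0 0 0 0" --pt "0.01 -0.03 0 0 0 0" --pt "0.01 -0.03 0 0 0 0" --pt "0.01 -0.03 0 0 0 0"

```text
clock: 1.82
ee_pos: [424.9, 40.2, 231.3]
ee_rot: [0.0, 0.975, 0.223, 0.0]
force: [0.7, 0.9, -0.0]
opening: 85.1
grasp_force: 0.0
```

```bash
cat >> h.py <<'E'
def goto(t,yaw):
    s=state(); p=np.array(s['ee_pos']); R=rot(s['ee_rot']); y=np.degrees(np.arctan2(R[1,0],R[0,0]))
    c,s_=np.cos(np.radians(yaw)),np.sin(np.radians(yaw)); T=np.array([[c,s_,0],[s_,-c,0],[0,0,-1.]])
    print('pos',p.round(1),'yaw',round(y,2),'tilt',(R[:2,2]).round(4),'F',np.round(s['force'],1),'t',s['clock'],'open',s['opening'])
    print('shift now-axes',(R.T@(np.array(t)-p)).round(1),'shift goal-axes',(T.T@(np.array(t)-p)).round(1),'rotvec',Rotation.from_matrix(R.T@T).as_rotvec().round(4))
E
python3 - <<'E'
from h import *
goto((461.3,122.3,90),75.8)
im=cv2.imread('pics/top0.png')[:,:,::-1].copy(); dep=np.load('pics/top0.npy')
print('tip',plane('top',[(303.5,276.2)],1),'handle top',plane('top',[(268,267)],62))
E
```

```text
pos [424.9  40.2 231.3] yaw 25.76 tilt [ 0. -0.] F [ 0.7  0.9 -0. ] t 1.8167 open 85.1462729359952
shift now-axes [ 68.4 -58.1 141.3] shift goal-axes [ 88.5  15.1 141.3] rotvec [ 0.      0.     -0.8733]
tip [[442.93807783  49.68596286   1.        ]] handle top [[460.30489629 119.59755149  62.        ]]
```

Emit:
apply_moves --pt "0 0 0.01 0 0 -0.109" --pt "0 0 0.01 0 0 -0.109" --pt "0 0 0.01 0 0 -0.109" --pt "0 0 0.01 0 0 -0.109" --pt "0 0 0.01 0 0 -0.109" --pt "0 0 0.01 0 0 -0.109" --pt "0 0 0.01 0 0 -0.109" --pt "0 0 0.01 0 0 -0.107" --pt "0.0175 0.003 0.01 0 0 0" --pt "0.0175 0.003 0.01 0 0 0" --pt "0.0175 0.003 0.01 0 0 0" --pt "0.0175 0.003 0.01 0 0 0" --pt "0.0175 0.003 0.01 0 0 0" --pt "0 0 0 0 0 0"

```text
clock: 2.98
ee_pos: [462.7, 123.7, 100.0]
ee_rot: [-0.001, 0.789, 0.615, 0.001]
force: [0.4, -0.4, -0.4]
opening: 85.4
grasp_force: 0.0
```

```bash
python3 - <<'E'
from h import *
goto((461,121.2,22),76)
im,dep=grab('side','side1'); cv2.imwrite('pics/side1c.png',cv2.resize(im[170:370,200:440],(720,600))[:,:,::-1])
E
```

```text
pos [462.7 123.7 100. ] yaw 75.86 tilt [0.0003 0.0025] F [ 0.4 -0.4 -0.4] t 2.9833 open 85.40273963049103
shift now-axes [-3. -1. 78.] shift goal-axes [-2.8 -1.  78. ] rotvec [-0.0003 -0.0025 -0.0025]
```

View pics/side1c.png

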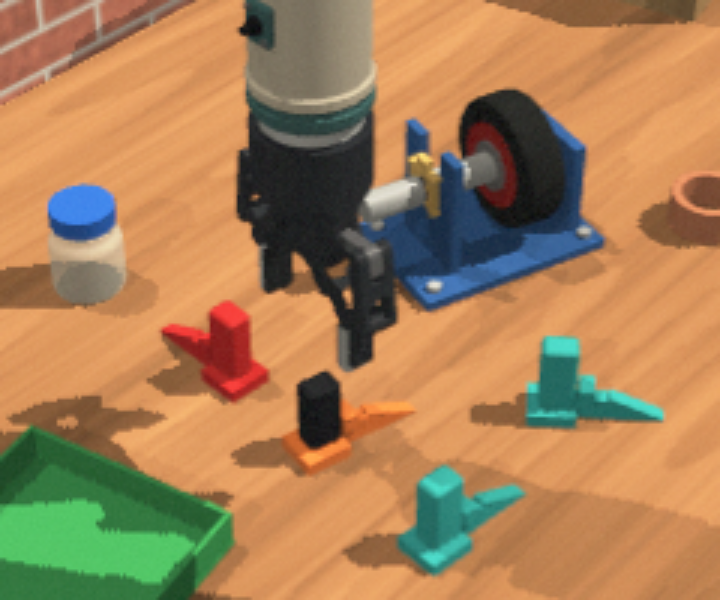

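The crop shows the open fingers straddling above the black handle (320,410), clear of the red wedge. I descend and grip.

Emit:
apply_moves --pt "-0.003 -0.001 0.01 0 0 0" --pt "0 0 0.01 0 0 0" --pt "0 0 0.01 0 0 0" --pt "0 0 0.01 0 0 0" --pt "0 0 0.01 0 0 0" --pt "0 0 0.01 0 0 0" --pt "0 0 0.01 0 0 0" --pt "0 0 0.008 0 0 0" --pt "0 0 0 0 0 0" --pt "0 0 0 0 0 0"

```text
clock: 3.87
ee_pos: [459.6, 117.1, 22.7]
ee_rot: [-0.0, 0.79, 0.613, -0.001]
force: [1.2, 0.1, 0.8]
opening: 85.2
grasp_force: 0.0
```

Emit:
apply_moves --pt "0 0 0 0 0 0" --pt "0 0 0 0 0 0" --pt "0 0 0 0 0 0" --pt "0 0 0 0 0 0" --pt "0 0 0 0 0 0" --pt "0 0 0 0 0 0" --pt "0 0 0 0 0 0" --pt "0 0 0 0 0 0" --pt "0 0 0 0 0 0" --pt "0 0 0 0 0 0" --pt "0 0 0 0 0 0" --pt "0 0 0 0 0 0" --grip 0.0

```text
clock: 4.87
ee_pos: [460.4, 117.3, 23.7]
ee_rot: [0.0, 0.79, 0.613, 0.0]
force: [-0.7, 0.3, 5.6]
opening: 19.5
grasp_force: 59.0
```

```bash
python3 - <<'E'
from h import *
goto((461,121.2,122),76); print(state()['grasp_force'])
E
```

```text
pos [460.4 117.3  23.7] yaw 75.62 tilt [0.0008 0.0002] F [-0.7  0.3  5.6] t 4.8667 open 19.473185851801276
shift now-axes [  4.   -0.3 -98.3] shift goal-axes [  3.9  -0.3 -98.3] rotvec [ 0.0007 -0.0004 -0.0067]
58.95753622055054
```

Emit:
apply_moves --pt "0 0 -0.005 0 0 0" --pt "0 0 -0.01 0 0 0" --pt "0 0 -0.015 0 0 0" --pt "0 0 -0.02 0 0 0" --pt "0 0 -0.02 0 0 0" --pt "0 0 -0.02 0 0 0" --pt "0 0 -0.015 0 0 0.049" --pt "0 0 -0.005 0 0 0.049" --pt "0 0 0 0 0 0" --pt "0 0 0 0 0 0"

```text
clock: 5.7
ee_pos: [460.0, 117.1, 133.9]
ee_rot: [0.0, 0.819, 0.574, 0.0]
force: [-0.9, 0.0, -1.1]
opening: 19.7
grasp_force: 58.6
```

```bash
python3 - <<'E'
from h import *
goto((577,20.6,125),70)
E
```

```text
pos [460.  117.1 133.9] yaw 70.07 tilt [ 0.0008 -0.    ] F [-0.9  0.  -1.1] t 5.7 open 19.749361791626026
shift now-axes [-50.8 142.9   9. ] shift goal-axes [-50.6 143.    8.9] rotvec [ 0.0007 -0.0002  0.0013]
```

Emit:
apply_moves --pt "-0.005 0.0143 0 0 0 0" --pt "-0.005 0.0143 0 0 0 0" --pt "-0.005 0.0143 0 0 0 0" --pt "-0.005 0.0143 0 0 0 0" --pt "-0.005 0.0143 0.001 0 0 0" --pt "-0.005 0.0143 0.002 0 0 0" --pt "-0.005 0.0143 0.002 0 0 0" --pt "-0.005 0.0143 0.002 0 0 0" --pt "-0.005 0.0143 0.002 0 0 0" --pt "-0.005 0.0143 0 0 0 0" --pt "0 0 0 0 0 0" --pt "0 0 0 0 0 0" --pt "0 0 0 0 0 0"

```text
clock: 6.78
ee_pos: [575.9, 22.1, 123.7]
ee_rot: [-0.001, 0.819, 0.574, -0.001]
force: [-0.3, 0.0, -0.7]
opening: 19.6
grasp_force: 58.7
```

```bash
python3 - <<'E'
from h import *
goto((577,20.6,112),70)
im,dep=grab('top','top2'); im2,dep2=grab('side','side2')
a=cv2.resize(im[190:270,310:430],(800,533),interpolation=cv2.INTER_CUBIC); cv2.imwrite('pics/top2c.png',a[:,:,::-1])
a=cv2.resize(im2[190:280,290:410],(800,600),interpolation=cv2.INTER_CUBIC); cv2.imwrite('pics/side2c.png',a[:,:,::-1])
E
```

```text
pos [575.9  22.1 123.7] yaw 70.07 tilt [-0.0023  0.0005] F [-0.3  0.  -0.7] t 6.7833 open 19.569577322056823
shift now-axes [-1.   1.5 11.7] shift goal-axes [-1.   1.5 11.7] rotvec [-0.0024  0.0003  0.0012]
```

View pics/top2c.png

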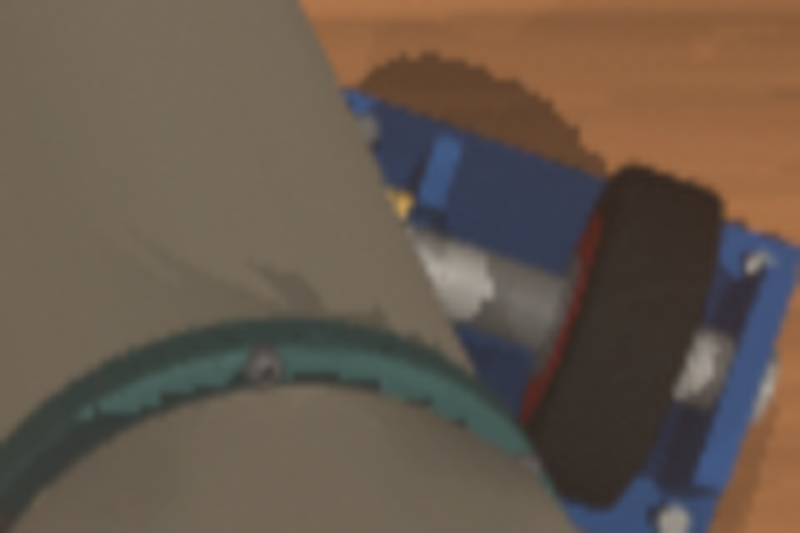

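View pics/side2c.png

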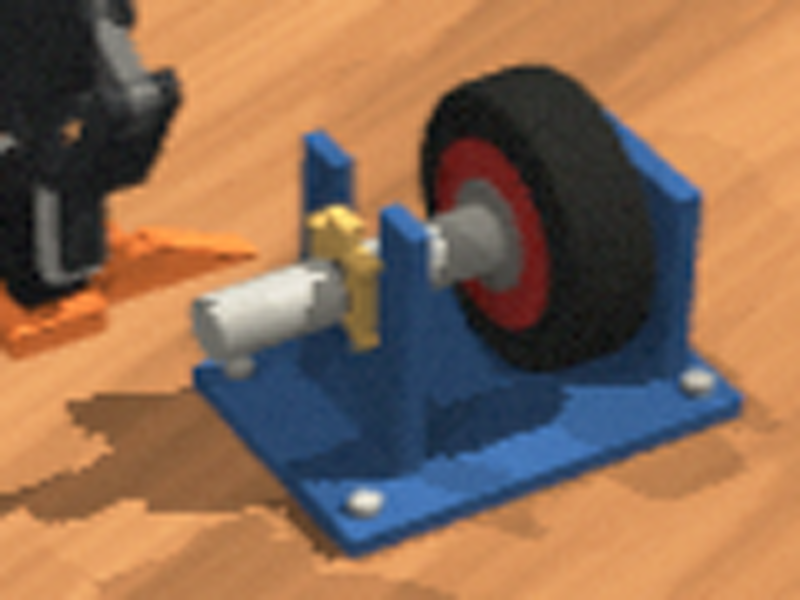

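The top crop is blocked by the arm. The side crop shows the orange blade tip at (254,250), above and behind the axle's free end at (208,325), with the clip at (345,260).

```bash
python3 - <<'E'
from h import *
c=np.array([541.1,-78.1]); d=np.array([-.342,-.940]); nrm=np.array([.940,-.342])
def ln(P): P=np.atleast_2d(P)[:,:2]-c; return np.c_[P@d,P@nrm].round(1)
print('tip ray z=100.5',plane('side',[(328.1,227.5)],100.5),ln(plane('side',[(328.1,227.5)],100.5)))
im=cv2.imread('pics/side2.png')[:,:,::-1].copy(); dep=np.load('pics/side2.npy')
uv,P,H=cloud('side',im,dep)
b=(H[:,0]<14)&(H[:,1]>170)&(P[:,2]>92)&(P[:,2]<122)&(abs(P[:,0]-555)<40)&(abs(P[:,1]+20)<50)
L=ln(P[b]); 
for lo in range(-90,-20,8):
    k=(L[:,0]>=lo)&(L[:,0]<lo+8)
    if k.sum()>2: print(lo,k.sum(),'lat min/max',L[k,1].min(),L[k,1].max(),'z',P[b][k,2].min().round(1),P[b][k,2].max().round(1))
print('s max',np.sort(L[:,0])[-5:])
br=(abs(P[:,0]-541)<30)&(abs(P[:,1]+78)<30)&(H[:,0]>14)&(H[:,0]<30)&(H[:,1]>100)&(P[:,2]>93)&(P[:,2]<105)
L=ln(P[br]);print('lug',len(L),L.min(0),L.max(0),L.mean(0))
ax=(P[:,2]>74)&(P[:,2]<88)&(H[:,1]<90); L=ln(P); k=ax&(abs(L[:,1])<14)&(L[:,0]>-54)&(L[:,0]<-6)
z=P[k,2]; print('axle lat at top',L[k,1][z>81].mean(),L[k,1].min(),L[k,1].max(),'s min',L[k,0].min())
q=P[k]; # circle fit about axis: lat,z
A=np.c_[2*L[k,1],2*z,np.ones(k.sum())]; x=np.linalg.lstsq(A,L[k,1]**2+z**2,rcond=None)[0]; print('axle centre lat,z',x[:2],'r',np.sqrt(x[2]+x[0]**2+x[1]**2))
E
```

```text
tip ray z=100.5 [[548.36918592 -42.47197625 100.5       ]] [[-36.   -5.4]]
-90 22 lat min/max -16.9 -5.5 z 100.5 120.6
-82 29 lat min/max -12.4 6.8 z 100.0 118.9
-74 29 lat min/max -12.0 2.4 z 99.8 119.5
-66 14 lat min/max -12.0 -4.3 z 101.5 114.6
-58 13 lat min/max -10.6 -3.6 z 97.4 111.5
-50 9 lat min/max -12.3 -4.9 z 100.4 107.7
s max [-46.3 -44.6 -44.  -41.7 -38.3]
lug 23 [ -4.6 -10.3] [6.6 9. ] [-0.2173913  -1.24347826]
axle lat at top -2.341463414634146 -13.5 8.4 s min -52.1
axle centre lat,z [-3.30507625 77.90272476] r 6.049359226000205
```

Emit:
apply_moves --pt "-0.001 0.0015 0.004 0 0 0" --pt "0 0 0.004 0 0 0" --pt "0 0 0.004 0 0 0" --pt "0 0 0.002 0 0 0" --pt "-0.004 0 0 0 0 0" --pt "-0.004 0 0 0 0 0" --pt "-0.004 0 0 0 0 0" --pt "-0.004 0 0 0 0 0" --pt "-0.003 0 0 0 0 0" --pt "-0.002 0 0 0 0 0" --pt "0 0 0 0 0 0" --pt "0 0 0 0 0 0"

```text
clock: 7.88
ee_pos: [571.3, 0.0, 110.5]
ee_rot: [0.0, 0.819, 0.573, 0.0]
force: [-0.0, 0.7, -0.7]
opening: 19.5
grasp_force: 58.7
```

```bash
python3 - <<'E'
from h import *
goto((570,1.4,106),70)
im2,dep2=grab('side','side3')
a=cv2.resize(im2[208:253,310:370],(800,600),interpolation=cv2.INTER_CUBIC); cv2.imwrite('pics/side3c.png',a[:,:,::-1])
E
```

```text
pos [571.3   0.  110.5] yaw 69.98 tilt [0.0004 0.0001] F [-0.   0.7 -0.7] t 7.8833 open 19.507109038933727
shift now-axes [ 0.9 -1.7  4.5] shift goal-axes [ 0.9 -1.7  4.5] rotvec [ 0.0003 -0.0002 -0.0003]
```

View pics/side3c.png

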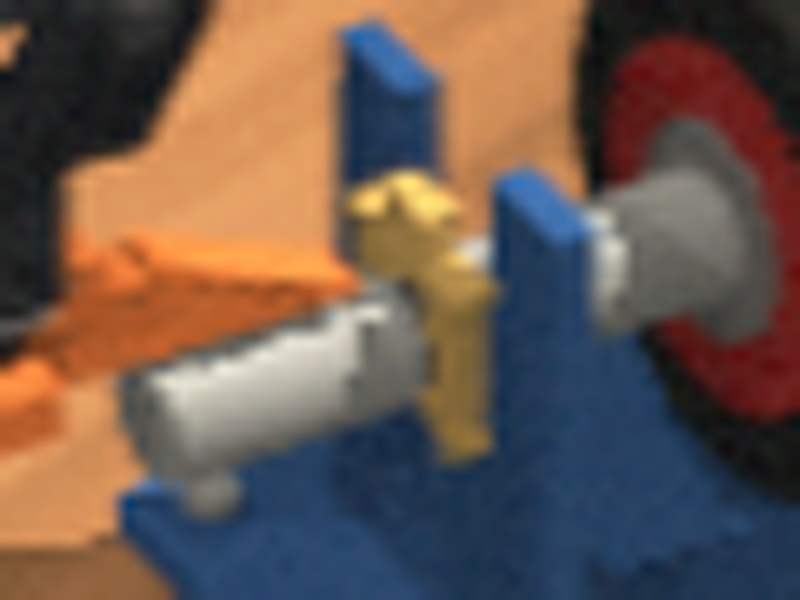

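The side crop shows the near tip corner at (358,290), i.e. full-image (336.9,229.8), just in front of the clip. The lug's top centre is at about (404,206), i.e. (340.3,223.4). I average the noisy pose readings and compare within this one camera.

```bash
cat >> h.py <<'E'
c=np.array([541.1,-78.1]); d=np.array([-.342,-.940]); nrm=np.array([.940,-.342])
def ln(P): P=np.atleast_2d(P)[:,:2]-c; return np.c_[P@d,P@nrm].round(2)
def avg(n=6):
    L=[]
    for i in range(n): eyes.read_camera('side'); s=state(); L.append(np.r_[s['ee_pos'],s['force']])
    L=np.array(L); m=L.mean(0); print('avg pos',m[:3].round(2),'sd',L.std(0)[:3].round(2),'F',m[3:].round(2),'TCP s,lat',ln(m[:3]),'t',s['clock']); return m
E
python3 - <<'E'
from h import *
m=avg(8); zb=m[2]-23.7
print('lug',ln(plane('side',[(340.3,223.4)],98.5)),'tipcorner',ln(plane('side',[(336.9,229.75)],zb+1.5)), ln(plane('side',[(336.9,229.75)],zb)))
print('1px',ln(plane('side',[(337.9,229.75)],zb)),ln(plane('side',[(336.9,230.75)],zb)))
im=cv2.imread('pics/top0.png')[:,:,::-1].copy()
# top view lug: crop centre of bright bar
print('top clip (367,227.4)',ln(plane('top',[(367,227.4)],98.5)))
E
```

```text
avg pos [5.7127e+02 3.8000e-01 1.1034e+02] sd [0.05 0.08 0.04] F [ 0.16 -0.21 -1.46] TCP s,lat [[-84.09   1.52]] t 8.3333
lug [[-3.72 -2.29]] tipcorner [[-14.78  -7.03]] [[-13.75  -5.27]]
1px [[-11.82  -6.31]] [[-15.57  -8.49]]
top clip (367,227.4) [[ 1.28 -1.36]]
```

Emit:
apply_moves --pt "0 -0.0015 0.001 0 0 0" --pt "0 0 0.001 0 0 0" --pt "0 0 0.0005 0 0 0" --pt "0 0 0 0 0 0" --pt "0 0 0 0 0 0" --pt "0 0 0 0 0 0"

```text
clock: 8.83
ee_pos: [569.8, 0.6, 107.8]
ee_rot: [0.0, 0.819, 0.574, 0.0]
force: [0.4, -0.2, -1.9]
opening: 19.3
grasp_force: 58.7
```

```bash
python3 -c "
from h import *
avg(4)"
```

```text
avg pos [569.84   0.63 107.85] sd [0.01 0.01 0.01] F [ 0.32 -0.11 -1.3 ] TCP s,lat [[-83.83   0.09]] t 9.0333
```

Lateral error is now about 0.1 mm, so I feel for the axle.

Emit:
apply_moves --pt "0 0 0.0005 0 0 0" --pt "0 0 0.0005 0 0 0" --pt "0 0 0 0 0 0" --pt "0 0 0 0 0 0" --pt "0 0 0 0 0 0"

```text
clock: 9.45
ee_pos: [569.8, 0.6, 106.8]
ee_rot: [0.0, 0.819, 0.574, 0.0]
force: [0.5, 0.3, -1.5]
opening: 19.4
grasp_force: 58.7
```

Emit:
apply_moves --pt "0 0 0.0005 0 0 0" --pt "0 0 0 0 0 0" --pt "0 0 0 0 0 0" --pt "0 0 0 0 0 0"

```text
clock: 9.78
ee_pos: [569.8, 0.6, 106.3]
ee_rot: [0.0, 0.819, 0.574, 0.0]
force: [-0.2, 0.2, -1.2]
opening: 19.4
grasp_force: 58.7
```

Emit:
apply_moves --pt "0 0 0.0003 0 0 0" --pt "0 0 0 0 0 0" --pt "0 0 0 0 0 0" --pt "0 0 0 0 0 0"

```text
clock: 10.12
ee_pos: [569.8, 0.7, 106.0]
ee_rot: [-0.0, 0.819, 0.574, 0.0]
force: [-0.2, -0.2, -1.6]
opening: 19.6
grasp_force: 58.7
```

Emit:
apply_moves --pt "0 0 0.0003 0 0 0" --pt "0 0 0 0 0 0" --pt "0 0 0 0 0 0" --pt "0 0 0 0 0 0"

```text
clock: 10.45
ee_pos: [569.8, 0.6, 105.7]
ee_rot: [0.0, 0.819, 0.574, 0.0]
force: [0.3, -0.0, -1.0]
opening: 19.4
grasp_force: 58.8
```

Emit:
apply_moves --pt "0 0 0.0003 0 0 0" --pt "0 0 0 0 0 0" --pt "0 0 0 0 0 0" --pt "0 0 0 0 0 0"

```text
clock: 10.78
ee_pos: [569.9, 0.7, 105.6]
ee_rot: [0.0, 0.819, 0.574, 0.0]
force: [-1.0, -0.2, 0.2]
opening: 19.3
grasp_force: 59.1
```

Emit:
apply_moves --pt "0 0 0.0003 0 0 0" --pt "0 0 0 0 0 0" --pt "0 0 0 0 0 0" --pt "0 0 0 0 0 0"

```text
clock: 11.12
ee_pos: [570.0, 0.7, 105.5]
ee_rot: [0.0, 0.819, 0.574, 0.0]
force: [-1.4, 0.8, 5.8]
opening: 19.2
grasp_force: 59.6
```

Contact found at TCP z≈105.5, with light load. I slide in slowly, eased up slightly.

Emit:
apply_moves --pt "0 0 -0.0003 0 0 0" --pt "-0.0006 0 0 0 0 0" --pt "-0.001 0 0 0 0 0" --pt "-0.0012 0 0 0 0 0" --pt "-0.0012 0 0 0 0 0" --pt "-0.0012 0 0 0 0 0" --pt "-0.0012 0 0 0 0 0" --pt "-0.0012 0 0 0 0 0" --pt "-0.0012 0 0 0 0 0"

```text
clock: 11.87
ee_pos: [567.0, -7.7, 105.6]
ee_rot: [0.0, 0.819, 0.574, 0.0]
force: [1.0, 1.2, 6.4]
opening: 19.4
grasp_force: 59.5
```

Emit:
apply_moves --pt "-0.0012 0 0 0 0 0" --pt "-0.0012 0 0 0 0 0" --pt "-0.0012 0 0 0 0 0" --pt "-0.0012 0 0 0 0 0"

```text
clock: 12.2
ee_pos: [565.3, -12.2, 105.6]
ee_rot: [0.0, 0.819, 0.574, 0.0]
force: [0.9, 0.9, 4.4]
opening: 19.2
grasp_force: 59.5
```

Emit:
apply_moves --pt "-0.0012 0 -0.0001 0 0 0" --pt "-0.0012 0 -0.0001 0 0 0" --pt "-0.0012 0 0 0 0 0" --pt "-0.0012 0 0 0 0 0"

```text
clock: 12.53
ee_pos: [564.1, -15.5, 105.8]
ee_rot: [-0.0, 0.819, 0.574, 0.001]
force: [2.0, 5.0, 3.6]
opening: 19.2
grasp_force: 59.5
```

Emit:
apply_moves --pt "-0.0012 0 0 0 0 0" --pt "-0.0012 0 0 0 0 0" --pt "-0.0012 0 0 0 0 0"

```text
clock: 12.78
ee_pos: [563.6, -16.9, 106.0]
ee_rot: [-0.001, 0.819, 0.574, 0.002]
force: [3.0, 9.3, 3.6]
opening: 19.1
grasp_force: 59.5
```

Emit:
apply_moves --pt "-0.0012 0 -0.0001 0 0 0" --pt "-0.0012 0 -0.0001 0 0 0" --pt "-0.0012 0 -0.0001 0 0 0"

```text
clock: 13.03
ee_pos: [563.2, -18.2, 106.3]
ee_rot: [-0.001, 0.818, 0.575, 0.004]
force: [4.5, 12.2, 2.0]
opening: 19.5
grasp_force: 59.2
```

```bash
python3 - <<'E'
from h import *
m=avg(2); s=state(); R=rot(s['ee_rot']); print('F tool',(R.T@m[3:]).round(1),'tau',np.round(R.T@np.array(s['wrist_torque']),2),'tilt',R[:2,2].round(4))
im2,dep2=grab('side','side4')
a=cv2.resize(im2[203:248,310:370],(800,600),interpolation=cv2.INTER_CUBIC); cv2.imwrite('pics/side4c.png',a[:,:,::-1])
E
```

```text
avg pos [563.21 -18.23 106.27] sd [0.01 0.01 0.01] F [ 3.2  11.03  1.52] TCP s,lat [[-63.84   0.3 ]] t 13.1333
F tool [11.5 -0.7 -1.4] tau [0.08 2.68 0.01] tilt [0.0048 0.0064]
```

View pics/side4c.png

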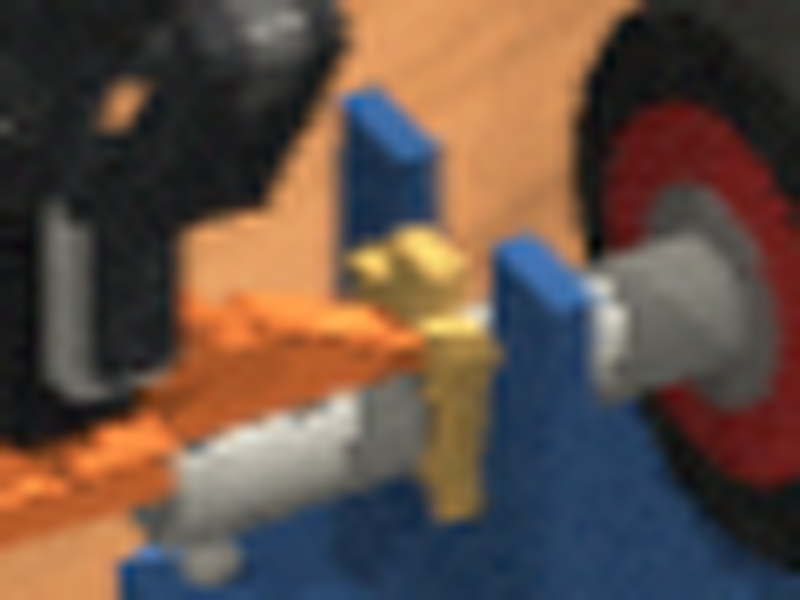

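The blade tip is under the bridge at (420,345) and the clip has risen slightly. The push is 11.5 N, as expected, so I continue.

Emit:
apply_moves --pt "-0.0012 0 -0.0001 0 0 0" --pt "-0.0012 0 0 0 0 0" --pt "-0.0012 0 -0.0001 0 0 0" --pt "-0.0012 0 0 0 0 0"

```text
clock: 13.52
ee_pos: [562.7, -19.7, 106.6]
ee_rot: [-0.002, 0.818, 0.575, 0.006]
force: [5.1, 16.0, 0.0]
opening: 19.4
grasp_force: 59.0
```

Emit:
apply_moves --pt "-0.0012 0 0 0 0 0" --pt "-0.0012 0 -0.0001 0 0 0" --pt "-0.0012 0 0 0 0 0"

```text
clock: 13.77
ee_pos: [561.3, -23.1, 106.6]
ee_rot: [-0.002, 0.818, 0.576, 0.006]
force: [4.9, 13.9, -1.2]
opening: 19.4
grasp_force: 58.8
```

Emit:
apply_moves --pt "-0.001 0 0 0 0 0" --pt "-0.001 0 0 0 0 0" --pt "-0.001 0 -0.0001 0 0 0"

```text
clock: 14.02
ee_pos: [558.8, -28.9, 106.2]
ee_rot: [-0.001, 0.818, 0.575, 0.003]
force: [2.7, 7.0, -1.5]
opening: 19.3
grasp_force: 58.8
```

Emit:
apply_moves --pt "-0.001 0 0 0 0 0" --pt "-0.001 0 0 0 0 0" --pt "-0.001 0 0 0 0 0"

```text
clock: 14.27
ee_pos: [555.7, -36.3, 105.7]
ee_rot: [-0.0, 0.819, 0.574, -0.0]
force: [-0.2, -0.3, 0.7]
opening: 19.6
grasp_force: 58.9
```

Emit:
apply_moves --pt "-0.001 0 -0.0001 0 0 0" --pt "-0.001 0 0 0 0 0" --pt "-0.001 0 0 0 0 0" --pt "-0.001 0 0 0 0 0" --pt "-0.001 0 0 0 0 0" --pt "-0.001 0 0 0 0 0" --pt "-0.001 0 0 0 0 0"

```text
clock: 14.85
ee_pos: [553.6, -43.7, 106.4]
ee_rot: [-0.0, 0.819, 0.574, -0.0]
force: [1.2, 0.3, -2.5]
opening: 19.6
grasp_force: 58.9
```

Emit:
apply_moves --pt "-0.001 0 0 0 0 0" --pt "-0.001 0 0 0 0 0" --pt "-0.001 0 0 0 0 0" --pt "-0.001 0 0 0 0 0" --pt "-0.001 0 0 0 0 0" --pt "-0.001 0 0 0 0 0"

```text
clock: 15.35
ee_pos: [551.6, -49.3, 106.4]
ee_rot: [0.0, 0.819, 0.574, -0.0]
force: [0.5, -0.3, -0.9]
opening: 19.2
grasp_force: 58.9
```

```bash
python3 - <<'E'
from h import *
m=avg(2); s=state(); R=rot(s['ee_rot']); print('F tool',(R.T@m[3:]).round(1),'tilt',R[:2,2].round(4))
im2,dep2=grab('side','side5')
a=cv2.resize(im2[198:243,310:370],(800,600),interpolation=cv2.INTER_CUBIC); cv2.imwrite('pics/side5c.png',a[:,:,::-1])
E
```

```text
avg pos [551.54 -49.56 106.42] sd [0.01 0.04 0.01] F [-0.66 -0.1  -1.18] TCP s,lat [[-30.4    0.05]] t 15.45
F tool [-0.3 -0.6  1.2] tilt [-0.0001 -0.0002]
```

View pics/side5c.png

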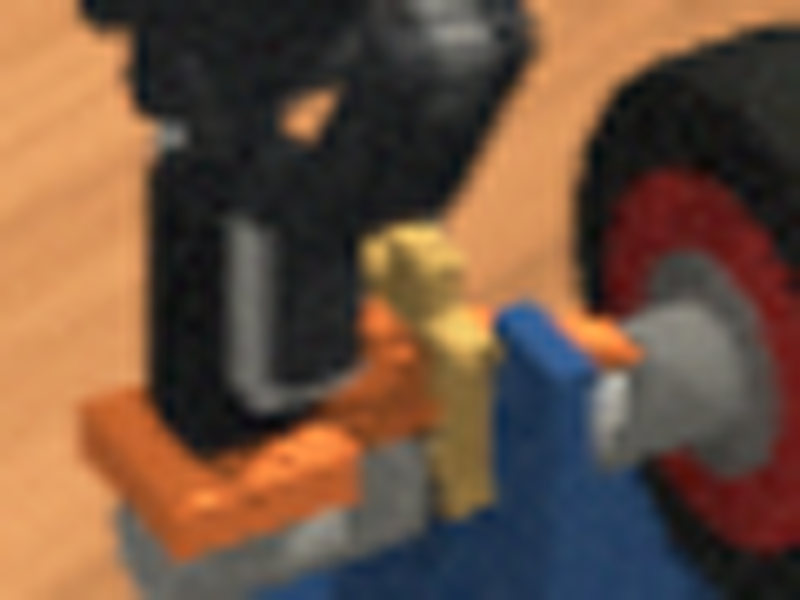

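The clip is lifted and near the crest (lug at (420,260)), with the wedge tip past the cheeks at (630,350). I move on to the stop.

Emit:
apply_moves --pt "-0.001 0 0 0 0 0" --pt "-0.001 0 0 0 0 0" --pt "-0.0005 0 0 0 0 0" --pt "-0.0005 0 0 0 0 0" --pt "0 0 0 0 0 0"

```text
clock: 15.92
ee_pos: [550.6, -52.1, 106.4]
ee_rot: [0.0, 0.819, 0.574, -0.0]
force: [-0.4, -1.0, -2.1]
opening: 19.4
grasp_force: 58.9
```

Emit:
apply_moves --pt "-0.0005 0 0 0 0 0" --pt "-0.0005 0 0 0 0 0" --pt "0 0 0 0 0 0"

```text
clock: 16.17
ee_pos: [550.3, -53.0, 106.4]
ee_rot: [0.0, 0.819, 0.574, -0.0]
force: [0.5, -0.3, -1.6]
opening: 19.3
grasp_force: 58.9
```

Emit:
apply_moves --pt "-0.0005 0 0 0 0 0" --pt "-0.0005 0 0 0 0 0" --pt "0 0 0 0 0 0"

```text
clock: 16.42
ee_pos: [549.9, -54.0, 106.4]
ee_rot: [0.0, 0.819, 0.574, -0.0]
force: [-0.2, -0.0, -2.1]
opening: 19.3
grasp_force: 59.1
```

Emit:
apply_moves --pt "-0.0005 0 0 0 0 0" --pt "-0.0005 0 0 0 0 0" --pt "0 0 0 0 0 0" --pt "0 0 0 0 0 0"

```text
clock: 16.75
ee_pos: [549.6, -54.9, 106.4]
ee_rot: [0.0, 0.819, 0.574, -0.0]
force: [-0.2, -0.1, -2.3]
opening: 18.9
grasp_force: 59.1
```

Emit:
apply_moves --pt "-0.0005 0 0 0 0 0" --pt "0 0 0 0 0 0" --pt "0 0 0 0 0 0"

```text
clock: 17.0
ee_pos: [549.4, -55.3, 106.4]
ee_rot: [0.0, 0.819, 0.574, -0.0]
force: [-0.1, 0.6, -1.0]
opening: 19.3
grasp_force: 59.1
```

```bash
python3 - <<'E'
from h import *
m=avg(3); s=state(); R=rot(s['ee_rot']); print('F tool',(R.T@m[3:]).round(1),'tilt',R[:2,2].round(4))
im,dep=grab('side','side6'); uv,P,H=cloud('side',im,dep)
br=(abs(P[:,0]-541)<30)&(abs(P[:,1]+78)<30)&(H[:,0]>14)&(H[:,0]<30)&(H[:,1]>100)&(P[:,2]>75)
print('brass n',br.sum(),'z max',np.sort(P[br,2])[-8:].round(1),'px',uv[br].min(0),uv[br].max(0),'top',ln(P[br&(P[:,2]>107)]).mean(0))
E
```

```text
avg pos [549.41 -55.28 106.41] sd [0.02 0.01 0.  ] F [ 0.16  0.16 -1.32] TCP s,lat [[-24.29   0.  ]] t 17.15
F tool [0.2 0.1 1.3] tilt [-0.0001 -0.    ]
brass n 78 z max [136.5 136.6 138.9 311.4 314.8 325.5 330.7 343.1] px [339 126] [352 234] top [-0.74896552 -7.75586207]
```

Emit:
apply_moves --pt "-0.0005 0 0 0 0 0" --pt "-0.0005 0 0 0 0 0" --pt "0 0 0 0 0 0" --pt "0 0 0 0 0 0"

```text
clock: 17.53
ee_pos: [549.2, -56.0, 106.5]
ee_rot: [-0.0, 0.819, 0.574, 0.0]
force: [0.4, 0.0, -2.0]
opening: 19.4
grasp_force: 59.1
```

Emit:
apply_moves --pt "-0.0005 0 0 0 0 0" --pt "-0.0005 0 0 0 0 0" --pt "0 0 0 0 0 0" --pt "0 0 0 0 0 0"

```text
clock: 17.87
ee_pos: [549.1, -56.1, 106.5]
ee_rot: [-0.0, 0.819, 0.574, 0.001]
force: [1.3, 4.2, -0.8]
opening: 19.5
grasp_force: 59.1
```

```bash
python3 - <<'E'
from h import *
m=avg(3); s=state(); R=rot(s['ee_rot']); print('F tool',(R.T@m[3:]).round(1),'tilt',R[:2,2].round(4))
for t in('side4','side5','side6','side7'):
    if t=='side7': im,dep=grab('side','side7')
    else: im=cv2.imread(f'pics/{t}.png')[:,:,::-1].copy()
    h=cv2.cvtColor(im,cv2.COLOR_RGB2HSV).astype(int)
    m=((h[...,0]>19)&(h[...,0]<32)&(h[...,1]>100)); m[:205]=0;m[255:]=0;m[:,:325]=0;m[:,360:]=0
    n,l,st,ce=cv2.connectedComponentsWithStats(m.astype(np.uint8)); i=1+np.argmax(st[1:,4]); print(t,st[i],ce[i].round(1))
E
```

```text
avg pos [549.13 -56.19 106.53] sd [0.01 0.01 0.02] F [ 1.28  4.68 -0.91] TCP s,lat [[-23.34   0.05]] t 18.0167
F tool [ 4.8 -0.4  0.9] tilt [0.0007 0.001 ]
side4 [337 220   7   4  13] [340.5 221.7]
side5 [343 222   4   3   6] [344.5 222.7]
side6 [343 222   3   3   5] [344. 223.]
side7 [344 222   3   4   6] [344.7 223.8]
```

The stop has met the clip at 4.8 N with no further advance. I relieve the push and lift straight up.

Emit:
apply_moves --pt "0.0006 0 0 0 0 0" --pt "0.0006 0 0 0 0 0" --pt "0 0 -0.0005 0 0 0" --pt "0 0 -0.001 0 0 0" --pt "0 0 -0.0015 0 0 0" --pt "0 0 -0.002 0 0 0" --pt "0 0 -0.0025 0 0 0" --pt "0 0 -0.003 0 0 0" --pt "0 0 -0.003 0 0 0" --pt "0 0 -0.003 0 0 0" --pt "0 0 -0.003 0 0 0" --pt "0 0 -0.002 0 0 0" --pt "0 0 -0.001 0 0 0" --pt "0 0 0 0 0 0"

```text
clock: 19.23
ee_pos: [549.2, -56.4, 129.2]
ee_rot: [0.0, 0.819, 0.573, -0.0]
force: [1.1, -0.4, -1.5]
opening: 19.2
grasp_force: 59.1
```

```bash
python3 - <<'E'
from h import *
m=avg(3); s=state(); R=rot(s['ee_rot']); print('F tool',(R.T@m[3:]).round(1),'tilt',R[:2,2].round(4))
im2,dep2=grab('side','side8')
a=cv2.resize(im2[188:248,300:380],(800,600),interpolation=cv2.INTER_CUBIC); cv2.imwrite('pics/side8c.png',a[:,:,::-1])
E
```

```text
avg pos [549.03 -56.24 128.91] sd [0.05 0.06 0.09] F [ 0.05 -0.02 -1.82] TCP s,lat [[-2.326e+01 -2.000e-02]] t 19.3833
F tool [-0.   0.   1.8] tilt [-0.0004 -0.0002]
```

View pics/side8c.png

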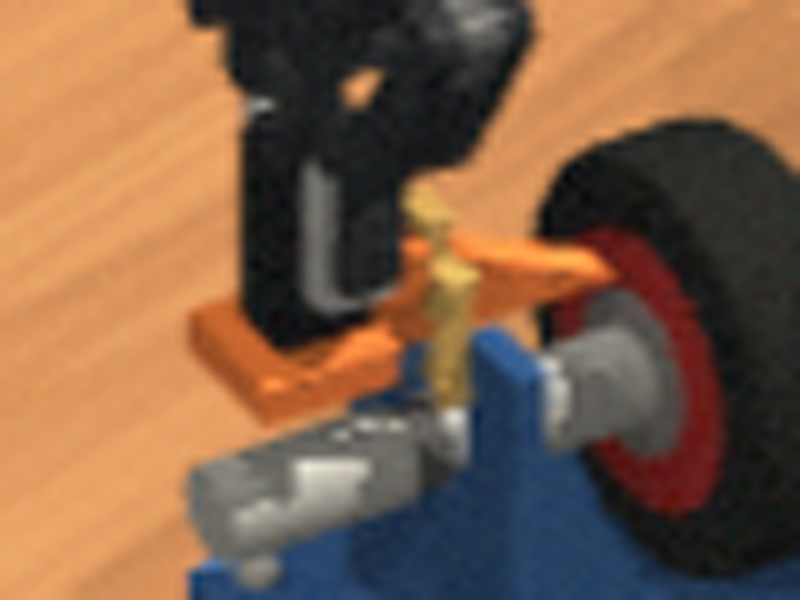

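The clip (lug at (425,205), leg at (450,340)) sits in the notch, off the axle. I lift higher and carry it gently.

Emit:
apply_moves --pt "0 0 -0.001 0 0 0" --pt "0 0 -0.002 0 0 0" --pt "0 0 -0.003 0 0 0" --pt "0 0 -0.004 0 0 0" --pt "0 0 -0.005 0 0 0" --pt "0 0 -0.005 0 0 0" --pt "0 0 -0.005 0 0 0" --pt "0 0 -0.005 0 0 0" --pt "0 0 -0.004 0 0 0" --pt "0 0 -0.003 0 0 0" --pt "0 0 -0.002 0 0 0" --pt "0 0 -0.001 0 0 0" --pt "0 0 0 0 0 0"

```text
clock: 20.52
ee_pos: [549.2, -56.0, 169.1]
ee_rot: [0.0, 0.819, 0.574, 0.0]
force: [0.5, 1.4, -1.8]
opening: 19.2
grasp_force: 59.1
```

Emit:
apply_moves --pt "0.001 -0.0005 0 0 0 0" --pt "0.003 -0.0015 0 0 0 0" --pt "0.005 -0.0026 0 0 0 0" --pt "0.007 -0.0036 0 0 0 0" --pt "0.009 -0.0046 0 0 0 0" --pt "0.011 -0.0056 0 0 0 0" --pt "0.012 -0.0062 0 0 0 0" --pt "0.012 -0.0062 0 0 0 0" --pt "0.012 -0.0062 0 0 0 0" --pt "0.012 -0.0062 0 0 0 0" --pt "0.012 -0.0062 0 0 0 0" --pt "0.012 -0.0062 0 0 0 0" --pt "0.012 -0.0062 0 0 0 0" --pt "0.012 -0.0062 0 0 0 0" --pt "0.012 -0.0062 0 0 0 0" --pt "0.012 -0.0062 0 0 0 0" --pt "0.012 -0.0062 0 0 0 0" --pt "0.012 -0.0062 0 0 0 0" --pt "0.012 -0.0062 0 0 0 0" --pt "0.012 -0.0062 0 0 0 0"

```text
clock: 22.18
ee_pos: [519.2, 173.9, 169.0]
ee_rot: [-0.0, 0.819, 0.574, 0.0]
force: [0.2, 0.3, -1.6]
opening: 19.3
grasp_force: 59.1
```

Emit:
apply_moves --pt "0.012 -0.0062 0 0 0 0" --pt "0.012 -0.0062 0 0 0 0" --pt "0.012 -0.0062 0 0 0 0" --pt "0.012 -0.0062 0 0 0 0" --pt "0.012 -0.0062 0 0 0 0" --pt "0.012 -0.0062 0 0 0 0" --pt "0.012 -0.0062 0 0 0 0" --pt "0.012 -0.0062 0 0 0 0" --pt "0.012 -0.0062 0 0 0 0" --pt "0.01 -0.0051 0 0 0 0" --pt "0.008 -0.0041 0 0 0 0" --pt "0.006 -0.0031 0 0 0 0" --pt "0.004 -0.0021 0 0 0 0" --pt "0.002 -0.001 0 0 0 0" --pt "0.001 -0.0005 0 0 0 0" --pt "0 0 0 0 0 0"

```text
clock: 23.52
ee_pos: [500.4, 326.4, 168.9]
ee_rot: [0.0, 0.819, 0.573, -0.0]
force: [0.7, -0.4, -2.0]
opening: 19.3
grasp_force: 59.1
```

Emit:
apply_moves --pt "0 0 0 0 0 -0.015" --pt "0 0 0 0 0 -0.03" --pt "0 0 0 0 0 -0.045" --pt "0 0 0 0 0 -0.05" --pt "0 0 0 0 0 -0.05" --pt "0 0 0 0 0 -0.05" --pt "0 0 0 0 0 -0.05" --pt "0 0 0 0 0 -0.05" --pt "0 0 0 0 0 -0.05" --pt "0 0 0 0 0 -0.05" --pt "0 0 0 0 0 -0.045" --pt "0 0 0 0 0 -0.03" --pt "0 0 0 0 0 -0.02" --pt "0 0 0 0 0 -0.015" --pt "0 0 0 0 0 0"

```text
clock: 24.77
ee_pos: [500.3, 326.6, 168.9]
ee_rot: [0.0, 0.632, 0.775, -0.0]
force: [-1.1, 0.2, -1.5]
opening: 19.2
grasp_force: 59.1
```

```bash
python3 - <<'E'
from h import *
avg(3); goto((496.5,360.9,100),102)
im,dep=grab('side','side9')
h=cv2.cvtColor(im,cv2.COLOR_RGB2HSV).astype(int)
m=((h[...,0]>18)&(h[...,0]<32)&(h[...,1]>110)&(h[...,2]>90)); m[:120]=0;m[420:]=0;m[:,180:][:, :0]=0
n,l,st,ce=cv2.connectedComponentsWithStats(m.astype(np.uint8))
for i in np.argsort(-st[1:,4])[:6]+1: print(st[i],ce[i].round(1),depthpts('side',[ce[i].round()],dep).round(1))
E
```

```text
avg pos [500.26 326.7  168.93] sd [0.01 0.04 0.02] F [-0.04  0.22 -1.03] TCP s,lat [[-366.55 -176.83]] t 24.9167
pos [500.3 326.8 169. ] yaw 101.5 tilt [ 0.0001 -0.    ] F [ 0.8 -0.8 -1.3] t 24.9167 open 19.21720196227539
shift now-axes [34.2  3.1 69. ] shift goal-axes [34.2  3.4 69. ] rotvec [ 0.0001  0.0001 -0.0088]
[140 281  31  24 453] [154.8 292.3] [[735.2 293.5  25.9]]
[407 120  26   8  95] [419.8 122.5] [[ 640.8 -522.7  141.2]]
[219 295   8  17  63] [222.4 302.3] [[491.5 303.  156.4]]
[433 120   8   6  23] [436.7 122. ] [[ 612.6 -563.   138.7]]
[152 357  12  12  12] [157.5 362.5] [[593.3 395.9   1.5]]
[441 120   4   5  10] [442.6 121.7] [[ 601.1 -575.1  138.2]]
```

The clip is still in the notch (brass at world (491,303,156)). I move over the tray's middle and lower.

Emit:
apply_moves --pt "0.001 0.0005 0 0 0 0" --pt "0.003 0.0005 0 0 0 0" --pt "0.005 0.0005 0 0 0 0" --pt "0.006 0.0005 0 0 0 0" --pt "0.006 0.0005 0 0 0 0" --pt "0.005 0.0005 0 0 0 0" --pt "0.004 0 0 0 0 0" --pt "0.003 0 0.001 0 0 0" --pt "0.001 0 0.003 0 0 0" --pt "0 0 0.005 0 0 0" --pt "0 0 0.007 0 0 0" --pt "0 0 0.009 0 0 0" --pt "0 0 0.01 0 0 0" --pt "0 0 0.01 0 0 0" --pt "0 0 0.01 0 0 0" --pt "0 0 0.01 0 0 0" --pt "0 0 0.01 0 0 0" --pt "0 0 0.01 0 0 0" --pt "0 0 0.01 0 0 0" --pt "0 0 0.008 0 0 0"

```text
clock: 26.63
ee_pos: [496.1, 360.5, 64.6]
ee_rot: [-0.0, 0.633, 0.774, -0.0]
force: [-0.1, 0.5, -1.7]
opening: 19.2
grasp_force: 59.1
```

Emit:
apply_moves --pt "0 0 0.006 0 0 0" --pt "0 0 0.004 0 0 0" --pt "0 0 0.003 0 0 0" --pt "0 0 0.002 0 0 0" --pt "0 0 0.002 0 0 0" --pt "0 0 0.002 0 0 0" --pt "0 0 0.002 0 0 0" --pt "0 0 0.002 0 0 0" --pt "0 0 0.002 0 0 0" --pt "0 0 0.002 0 0 0" --pt "0 0 0.002 0 0 0" --pt "0 0 0 0 0 0" --pt "0 0 0 0 0 0"

```text
clock: 27.72
ee_pos: [496.3, 360.7, 36.8]
ee_rot: [-0.0, 0.633, 0.774, -0.0]
force: [-0.3, -0.5, -0.9]
opening: 19.7
grasp_force: 59.1
```

```bash
python3 - <<'E'
from h import *
goto((496.5,360.9,28),102)
E
```

```text
pos [496.3 360.7  36.8] yaw 101.52 tilt [-0.0001 -0.0001] F [-0.3 -0.5 -0.9] t 27.7167 open 19.673309285723484
shift now-axes [0.2 0.2 8.8] shift goal-axes [0.2 0.2 8.8] rotvec [-0.0002  0.0001 -0.0084]
```

Emit:
apply_moves --pt "0 0 0.0015 0 0 0" --pt "0 0 0.0015 0 0 0" --pt "0 0 0.0015 0 0 0" --pt "0 0 0.0015 0 0 0" --pt "0 0 0.0015 0 0 0" --pt "0 0 0 0 0 0" --pt "0 0 0 0 0 0"

```text
clock: 28.3
ee_pos: [496.3, 360.7, 29.3]
ee_rot: [-0.0, 0.633, 0.774, -0.0]
force: [0.7, 0.6, -1.3]
opening: 19.5
grasp_force: 59.1
```

Emit:
apply_moves --pt "0 0 0.0005 0 0 0" --pt "0 0 0.0005 0 0 0" --pt "0 0 0 0 0 0" --pt "0 0 0 0 0 0"

```text
clock: 28.63
ee_pos: [496.4, 360.7, 28.4]
ee_rot: [0.0, 0.633, 0.774, 0.0]
force: [-0.8, 0.3, -1.5]
opening: 19.6
grasp_force: 59.1
```

Emit:
apply_moves --pt "0 0 0.0004 0 0 0" --pt "0 0 0.0004 0 0 0" --pt "0 0 0 0 0 0" --pt "0 0 0 0 0 0"

```text
clock: 28.97
ee_pos: [496.4, 360.8, 27.8]
ee_rot: [0.0, 0.633, 0.774, 0.0]
force: [0.4, -0.7, 0.8]
opening: 19.4
grasp_force: 59.3
```

Emit:
apply_moves --pt "0 0 0 0 0 0" --pt "0 0 0 0 0 0" --pt "0 0 0 0 0 0" --pt "0 0 0 0 0 0" --pt "0 0 0 0 0 0" --pt "0 0 0 0 0 0" --pt "0 0 0 0 0 0" --pt "0 0 0 0 0 0" --grip 0.055

```text
clock: 29.63
ee_pos: [496.4, 360.7, 27.6]
ee_rot: [0.0, 0.633, 0.774, 0.0]
force: [-0.6, 0.2, 0.2]
opening: 54.7
grasp_force: 0.0
```

Emit:
apply_moves --pt "0 0 -0.003 0 0 0" --pt "0 0 -0.006 0 0 0" --pt "0 0 -0.01 0 0 0" --pt "0 0 -0.015 0 0 0" --pt "0 0 -0.02 0 0 0" --pt "0 0 -0.02 0 0 0" --pt "0 0 -0.02 0 0 0" --pt "0 0 -0.02 0 0 0" --pt "0 0 -0.02 0 0 0" --pt "0 0 -0.02 0 0 0" --pt "0 0 -0.015 0 0 0" --pt "0 0 -0.01 0 0 0" --pt "0 0 0 0 0 0" --pt "0 0 0 0 0 0"

```text
clock: 30.8
ee_pos: [496.4, 360.7, 207.1]
ee_rot: [0.0, 0.633, 0.774, 0.0]
force: [-0.3, -0.2, -0.9]
opening: 54.8
grasp_force: 0.0
```

```bash
python3 - <<'E'
from h import *
avg(2)
im,dep=grab('side','side10'); uv,P,H=cloud('side',im,dep)
A=np.radians(12); T=np.array([[np.cos(A),np.sin(A)],[-np.sin(A),np.cos(A)]])
L=(P[:,:2]-[501.7,336.4])@T.T; inn=(abs(L[:,0])<74)&(abs(L[:,1])<94)&(P[:,2]<90)
for nm,k in(('black',inn&(H[:,2]<60)&(P[:,2]>25)),('orange',inn&(H[:,0]<15)&(H[:,1]>150)),('brass',inn&(H[:,0]>17)&(H[:,0]<32)&(H[:,1]>100))):
    print(nm,k.sum(),L[k].mean(0).round(1),'z',np.percentile(P[k,2],[2,50,98]).round(1))
E
```

```text
avg pos [495.95 360.19 205.97] sd [0.11 0.08 0.26] F [-0.29 -0.48 -0.8 ] TCP s,lat [[-396.55 -192.34]] t 30.9
black 328 [-5.1 34.9] z [26.2 54.3 68.4]
orange 348 [-5.9 21.7] z [ 5.1 13.8 32.4]
brass 162 [-5.2  5. ] z [ 3.2 35.5 59.1]
```

The wedge stands on the tray floor (handle top about 66 mm). The clip is astride it inside the walls, and the gripper is clear.

```bash
python3 -c "
from workcell import order
print(order.hand_in())"
```

```text
the job is handed in; nothing more can be done
None
```

I slid the orange wedge under the clip, the clip came off into its notch, and both now lie released in the green tray; the job was handed in at about 31 s, and no verdict came back.

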